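Put the table condiments back on their own coasters

ROBOT

A 6-joint arm with a two-finger parallel gripper is mounted at the origin on a cart in front of the work surface, level with it; the furniture and walls round the work are solid. World frame = base frame: x ahead of the robot, y to its left, z up, the work surface at z = 0. Lengths are in m, angles in rad, forces in N, time in s.
With the tool pointing down it reaches from about 0.35 to 0.85 m from the base axis. Payload 8.1 kg.
Tool frame: the origin (TCP) lies at the very end of the fingers, on their centre line; the grasp point (between the pads) lies robot.grip_point_offset behind it (robot.grip_point_offset is the distance from the TCP to the grasp point, in m); z points along the fingers, y is the line along which they close (so a half turn about z gives the same grasp; the last joint's range is limited). The gripper opens to 93 mm and grips with 3 to 60 N. Pads are 15 mm wide; open, the fingers measure 128 mm over their backs; the gripper's body (75 mm by 188 mm) begins 65 mm behind the grasp point.
Start: joints at [-1.385, 0.13, 1.488, -0, 1.523, -0.085], TCP at [0.161, -0.578, 0.219] pointing down, gripper open.
Joint ranges: [-2.96, 2.96], [-0.89, 2.26], [0.02, 2.5], [-1.34, 4.48], [0, 2.73], [-2.66, 2.66]. Speed limits (rad/s): [2.39, 2.39, 2.79, 3.14, 3.14, 3.14].

INTERFACE

Orientations are given as a rotation vector (axis times angle).
In Python, from plant import robot, eyes gives the robot as it stands. The module is installed in compiled form; this text tells all that it offers.
- The arm moves only by the tool apply_moves, never from a script. Its argument "steps" is one flat list of numbers, 7 for each row, row after row: the shift along the tool's x, y, z in units of 30 mm (1.0 is 30 mm), then the turn, a rotation vector about the tool's x, y, z in units of 6 degrees (1.0 is 6 degrees), then the opening in per cent of the stroke, from 0 (shut) to 100 (fully open). In form: [dx, dy, dz, ax, ay, az, fingers, dx, dy, dz, ax, ay, az, fingers, ...]. A call has 1 to 12 rows; each row shifts and turns the commanded pose from where the row before left it, along the tool's axes as they then stand; what a row does not reach is not made up. A row lasts 1/12 s, in which the tool goes at most 41.7 mm and 7.16 degrees, less where a joint would pass 70% of its speed; a pose out of reach is approached as far as the arm can. A call is refused whole if a number of a shift passes 1 or a number of a turn 1, either way. A call with a gripper value outside its range is refused whole. The fingers move at their own pace and stop on an object; "grip_force" is the grip in N (left out, the last holds). Time passes only in rows, so rows that do not move let the fingers close. It gives the time, the measured TCP pose, the force, the opening and the grip force at its end, in the units of the state.
- robot.read_state(): the state, without advancing time (a new reading comes with each control period).
- eyes.read_camera(name): name is "side" or "top"; returns the picture (384x512x3 uint8, red, green, blue); there is no depth.
- eyes.calibration(name): a dict with "K" (3x3 intrinsics, pixels), "k1" (the pictures are not rectified: a ray, as slopes to the right and down, at radius r is drawn at 1 + k1 r^2 times it, then the intrinsics apply), "R" (3x3) and "t" (3): a world point X has camera coordinates R X + t. Camera axes: x right, y down, z forward; pixel columns grow to the right and rows downward; lengths in m; the calibration is good to about 2 mm. A picture is of the moment at which its call begins. calibration takes no time and is no camera call.
- robot.close_job(): hands the job in; it is judged then, once.
Trained networks look in the newest picture that a camera, given by its name, has taken for a name from the list of things; names that differ only in an ending like _2 or _b are one class to them, and where a whole thing is asked for, a point or a joint stands for the part that bears it (a point fixed in the world has none). Each returns a list of dicts, best first, with "conf" (0 to 1); they miss things now and then, are a little off and sometimes report something else, mostly with a low value. They report only what shows in the picture. A call takes as long as a camera call. They do not tell look-alikes from the thing itself.
- eyes.search_frame(camera, thing): "rect" ([left, top, width, height] in pixels, round what is visible of it).
- eyes.place_of(camera, thing): "xy" ([column, row] in pixels: a listed point, or the origin of a listed thing).
The state is a dict: "t": time; "q": joint angles; "dq": joint speeds; "joint_torque": joint torques, N m; "tool_pos": TCP position; "orientation": TCP orientation; "force": force on the tool from outside, world axes, zero at the start; "wrist_torque": the same for the moment, N m; "opening": finger opening in m; "gripper_force": force on a finger pad.
Only numpy, scipy, OpenCV 4.12 (cv2) and the standard library are available. Lean on these libraries where they do the work, as an engineer would, in place of code of your own. Each camera call takes 0.05 s, during which the arm holds its last target. There are 200 camera calls.

TASK

The salt shaker, the spice jar, the honey jar and the little white jug are standing on one another's wooden coasters; put each upright in the middle of its own: the salt shaker on the small round one, the honey jar on the large round one, the jug on the square one and the spice jar on the oblong one. The empty round metal tray is there to park a thing on while you swap them. Keep everything upright, set things down rather than dropping them, and leave the drinking glass where it stands.

Things in the scene. Friction and masses are not known exactly. Their poses are not given: they have to be found in the camera images.
- salt_mid (a point): Salt shaker of clear glass with a rounded grey pierced cap, 44 mm across at its foot, 90 mm tall, loose, about 0.1 kg. The point is on its axis half-way up, 45 mm above its foot; z along its axis, up. Can be gripped from any side.
- spice_mid (a point): Slim cylindrical spice jar with a flat dark cap, 41 mm across, 105 mm tall (the tallest of the four), loose, about 0.11 kg. The point is on its axis half-way up, 52.5 mm above its foot; z up. Can be gripped from any side.
- honey_mid (a point): Wide jar of honey with a flat dark lid, 65 mm across, 86 mm tall, loose, about 0.33 kg. The point is on its axis half-way up, 43 mm above its foot; z up. Can be gripped from any side.
- jug_mid (a point): Small white porcelain jug with a round belly 44 mm across and one handle, 78 mm tall, loose, about 0.11 kg. The point is on the axis of the belly, half-way up, 39 mm above its foot; z up. The handle sticks out to the jug's own -y, to 32 mm from the axis, so grip the belly with the fingers on its +x and -x sides, at about this height. (A like jug by the sink, on no coaster, is not meant.)
- coaster_small_round: Small round coaster of pale wood, 84 mm across, 6 mm thick: the salt shaker's place. Fixed to the worktop (does not slide). Origin: centre of its underside, on the worktop; the top is flat, 6 mm higher; z up. At the start one wrong thing of the four stands on it.
- coaster_large_round: Large round coaster of pale wood, 116 mm across, 6 mm thick: the honey jar's place. Fixed to the worktop (does not slide). Origin: centre of its underside, on the worktop; the top is flat, 6 mm higher; z up. At the start one wrong thing of the four stands on it.
- coaster_square: Square coaster of pale wood, 90 x 90 mm, 6 mm thick: the jug's place. Fixed to the worktop (does not slide). Origin: centre of its underside, on the worktop; the top is flat, 6 mm higher; z up. At the start one wrong thing of the four stands on it.
- coaster_oblong: Oblong coaster of pale wood, 70 mm (its x) by 116 mm (its y), 6 mm thick: the spice jar's place. Fixed to the worktop (does not slide). Origin: centre of its underside, on the worktop; the top is flat, 6 mm higher; z up. At the start one wrong thing of the four stands on it.
- tray_floor (a point): Empty round aluminium tray with a thin raised rim, 110 mm across over the rim, 98 mm inside, fixed to the worktop; a free spot for parking. The point is the centre of its floor, 4 mm above the worktop; the rounded rim stands 9 mm above the worktop. z up.
- glass_mid (a point): Empty drinking glass, clear, 81 mm across at the rim, 93 mm tall, loose, standing on the worktop: not part of the job, not to be moved. The point is on its axis half-way up. (Other surroundings: a wall cabinet overhangs the back, its underside 0.63 m up, beginning 0.60 m ahead of the robot: keep a raised wrist from swinging out under it. Only a 15 mm tealight stands unlisted among these things.)
Not all that is in view belongs to the job. Leave any pink look-alike of the part that bears jug_mid alone. What is shaped like the part that bears salt_mid but blue is not meant.

How it is judged:
At the end, for the whole second after the job is handed in: Salt shaker on the small round, honey jar on the large round, jug on the square, spice jar on the oblong coaster: each axis within 14 mm of its coaster's centre, standing on it (height within 4 mm), upright within 0.1 rad, at rest; the drinking glass upright and within 15 mm of where it stood (horizontal distance between salt_mid and coaster_small_round below 0.014 m and height (world z) of salt_mid between 0.047 and 0.055 m and angle between each of salt_mid, jug_mid, honey_mid, spice_mid, glass_mid's own z axis and vertical below 0.1 rad and linear speed of each of salt, jug, honey, spice below 0.02 m/s and horizontal distance between jug_mid and coaster_square below 0.014 m and height (world z) of jug_mid between 0.041 and 0.049 m and horizontal distance between honey_mid and coaster_large_round below 0.014 m and height (world z) of honey_mid between 0.045 and 0.053 m and horizontal distance between spice_mid and coaster_oblong below 0.014 m and height (world z) of spice_mid between 0.0545 and 0.0625 m and distance of glass_mid from where it was at the start of the episode below 0.015 m); the robot touches nothing.
It fails at once if one of the four things or the drinking glass is tipped by more than about 35 degrees (angle between any of salt_mid, jug_mid, honey_mid, spice_mid, glass_mid's own z axis and vertical above 0.6 rad).
It fails at once if one of the four things is dropped or thrown: it moves faster than 0.6 m/s (a fall of about 2 cm) with no finger touching it ((contact force between salt and the fingers below 0.01 N and linear speed of salt above 0.6 m/s) or (contact force between jug and the fingers below 0.01 N and linear speed of jug above 0.6 m/s) or (contact force between honey and the fingers below 0.01 N and linear speed of honey above 0.6 m/s) or (contact force between spice and the fingers below 0.01 N and linear speed of spice above 0.6 m/s)).
It fails at once if the drinking glass is pushed more than 30 mm (distance of glass_mid from where it was at the start of the episode above 0.03 m).
It also fails if it takes over 147 s, if anything falls off the work surface, if the arm or the gripper's body presses on something with over 40 N, if the wrist force passes 120 N, or if a joint passes its speed limit or range.

## Working session

There is one attempt and no reset: what is moved stays moved. The work goes in short steps, Python scripts to look and compute and a tool call to move; the robot and the scene stay as the last step left them, time stands still between calls to the robot, and variables do not carry over. Pictures are saved under pics/ and viewed, at most 14 in all, crops included, and the job is handed in when it is done.

Besides the shell and the picture viewer there is one more tool, called after ">>>" as name(argument=value, ...) on one line, values as JSON. apply_moves: Moves the arm, as the interface text tells. Its arguments: {"type":"object","properties":{"steps":{"type":"array"},"grip_force":{"type":"number"}},"required":["steps"]}

```bash
mkdir -p pics; cat > h.py <<'E'
import numpy as np, cv2
from plant import robot, eyes
def ray(cam,uv):
    c=eyes.calibration(cam);K=np.array(c["K"]);R=np.array(c["R"]);t=np.array(c["t"])
    p=cv2.undistortPoints(np.array([[uv]],float),K,np.array([c["k1"],0,0,0.]))[0,0]
    return -R.T@t, R.T@np.array([p[0],p[1],1])
def at_z(cam,uv,z):
    o,d=ray(cam,uv);return o+d*(z-o[2])/d[2]
def proj(cam,X):
    c=eyes.calibration(cam);K=np.array(c["K"]);R=np.array(c["R"]);t=np.array(c["t"])
    return cv2.projectPoints(np.array([X],float),cv2.Rodrigues(R)[0],t,K,np.array([c["k1"],0,0,0.]))[0].reshape(-1,2)
def tri(a,b):
    (o1,d1),(o2,d2)=a,b
    A=np.stack([d1,-d2],1);s=np.linalg.lstsq(A,o2-o1,rcond=None)[0]
    p,q=o1+d1*s[0],o2+d2*s[1];return (p+q)/2,np.linalg.norm(p-q)
E
cat > a.py <<'E'
from h import *
for c in("top","side"):
    im=eyes.read_camera(c);cv2.imwrite(f"pics/{c}0.png",cv2.resize(im[:,:,::-1],(800,600),interpolation=cv2.INTER_CUBIC))
    cv2.imwrite(f"raw_{c}.png",im[:,:,::-1])
    cal=eyes.calibration(c);print(c,np.round(-np.array(cal["R"]).T@np.array(cal["t"]),3))
Z=dict(salt_mid=.051,spice_mid=.0585,honey_mid=.049,jug_mid=.045,coaster_small_round=0,coaster_large_round=0,coaster_square=0,coaster_oblong=0,tray_floor=.004,glass_mid=.0465)
for n,z in Z.items():
    for c in("top","side"):
        for d in eyes.place_of(c,n)[:3]:
            print(n,c,round(d["conf"],2),np.round(d["xy"],1),np.round(at_z(c,d["xy"],z),4)[:2])
s=robot.read_state();print(s,robot.grip_point_offset)
E
python3 a.py
```

```text
top [0.323 0.007 1.199]
side [0.027 0.807 0.865]
salt_mid top 0.64 [382.9 215.2] [ 0.4239 -0.3827]
salt_mid top 0.62 [389.8 183. ] [ 0.5299 -0.4111]
salt_mid side 0.81 [337.4 140.1] [ 0.4164 -0.3819]
salt_mid side 0.51 [313.  127.3] [ 0.5223 -0.4087]
spice_mid top 0.52 [304.3 166.6] [ 0.5851 -0.1303]
spice_mid side 0.88 [256.9 158.7] [ 0.5854 -0.1303]
honey_mid top 0.81 [262.2 207.2] [0.4525 0.009 ]
honey_mid top 0.63 [264.2 206.4] [0.4551 0.0024]
honey_mid side 0.94 [272.5 201.5] [0.4476 0.0082]
jug_mid top 0.65 [141.5 181.6] [0.5409 0.4103]
jug_mid top 0.49 [154.3 221.4] [0.4082 0.3625]
jug_mid side 0.83 [154.5 286.8] [0.5319 0.4115]
jug_mid side 0.65 [212.3 296.7] [0.4024 0.3601]
jug_mid side 0.3 [316.1 127. ] [ 0.5175 -0.4257]
coaster_small_round top 0.59 [264.5 206.3] [0.4611 0.0012]
coaster_small_round side 0.59 [308.8 139.7] [ 0.5293 -0.4004]
coaster_small_round side 0.55 [274.4 211.2] [ 0.4468 -0.0061]
coaster_large_round top 0.9 [145.7 185.5] [0.5356 0.4109]
coaster_large_round side 0.96 [163.2 296.6] [0.5225 0.4002]
coaster_square top 0.9 [300.2 170.8] [ 0.5838 -0.1229]
coa
[... 361 characters left out ...]
[0.4262 0.2506]
{'t': 1.1, 'q': array([-1.38540122e+00,  1.30389012e-01,  1.48816406e+00, -1.48122366e-05,
        1.52301059e+00, -8.53861668e-02]), 'dq': array([ 0.00031895, -0.00135225,  0.00058667,  0.00019475,  0.00039555,
       -0.00107587]), 'joint_torque': array([ 8.12716644e-04, -5.59767365e+01, -4.92062438e+01,  7.69506558e-02,
        2.24578689e-02, -3.11480403e-05]), 'tool_pos': array([ 0.16051798, -0.578148  ,  0.21866155]), 'orientation': array([ 3.11281336e+00,  4.24041051e-01, -2.09347480e-05]), 'force': array([-0.00207328, -0.34264765, -0.39752637]), 'wrist_torque': array([-0.00391172, -0.01332949, -0.0109161 ]), 'gripper_force': 0.0, 'opening': 0.09296968556131124} 0.0188
```

View pics/top0.png

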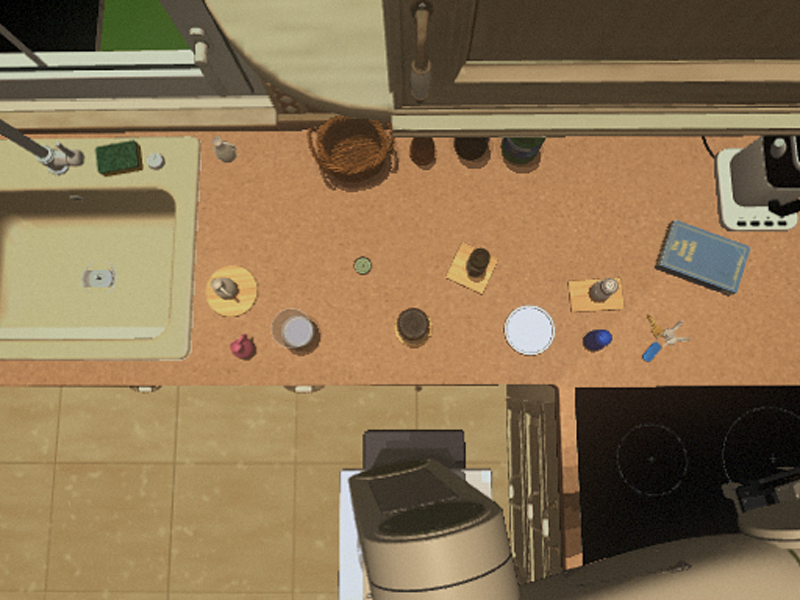

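View pics/side0.png

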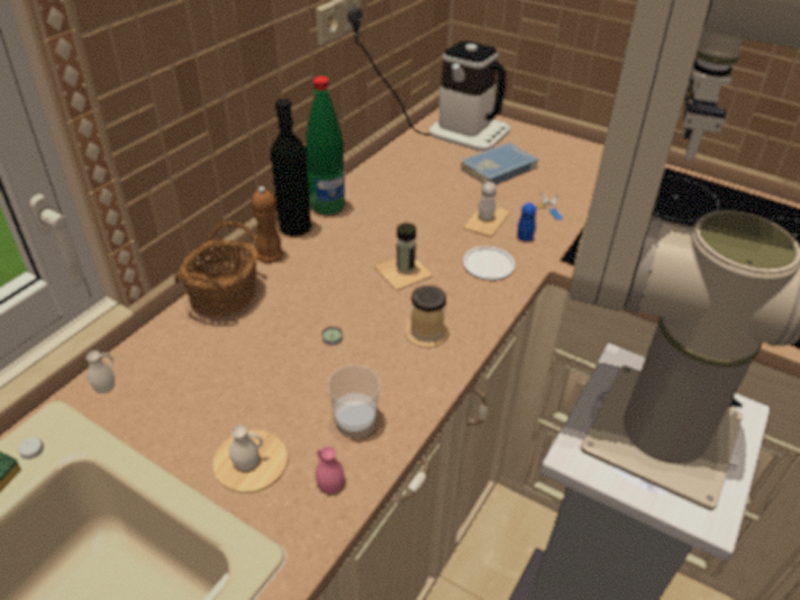

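```bash
python3 - <<'E'
import cv2,numpy as np
t=cv2.imread("raw_top.png")
a=[t[140:240,350:450],t[130:230,255:355],t[155:255,215:315],t[130:230,95:195]]
r=lambda x:cv2.resize(x,(400,300) if 0 else (300,300),interpolation=cv2.INTER_CUBIC)
cv2.imwrite("pics/crops.png",np.vstack([np.hstack([r(a[0]),r(a[1])]),np.hstack([r(a[2]),r(a[3])])]))
E
```

```text
(no output)
```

View pics/crops.png

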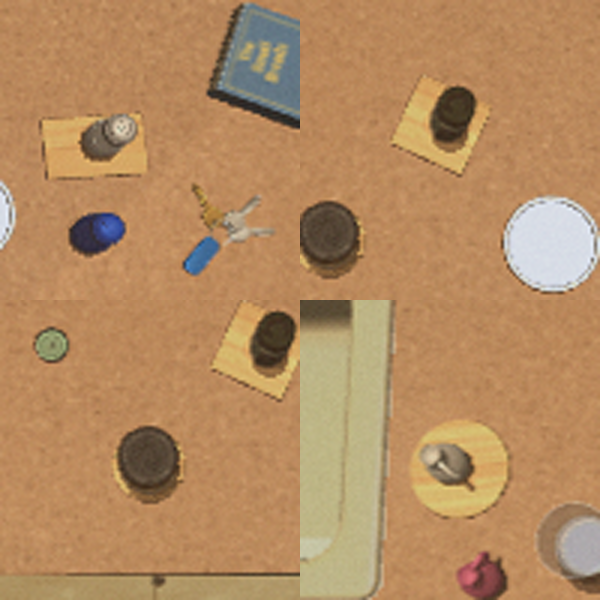

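The four things are the salt on the oblong coaster (px 605,288 in the top view), spice on the square (478,262), honey on the small round (413,326) and jug on the large round (225,289). Look-alikes to leave alone: the blue shaker (598,340), the pink jug (242,347) and the sink jug (225,150). The crop confirms the choices. Next I refine the coasters and objects by segmentation.

```bash
cat > seg.py <<'E'
from h import *
def planar(cam,im,c,z=.006,rad=.1):
    # metric rectified patch of plane z around c, 1 px = .5 mm; col = -y, row = -x
    n=int(rad*2/.0005);g=(np.arange(n)-n/2)*.0005
    X=np.zeros((n,n,3));X[...,0]=c[0]-g[:,None];X[...,1]=c[1]-g[None,:];X[...,2]=z
    p=proj(cam,X.reshape(-1,3)).reshape(n,n,2).astype(np.float32)
    return cv2.remap(im,p[...,0],p[...,1],cv2.INTER_LINEAR)
def coaster(cam,im,c):
    P=planar(cam,im,c);h=cv2.cvtColor(P,cv2.COLOR_BGR2HSV)
    m=((h[...,0]>=15)&(h[...,0]<=26)&(h[...,1]>70)&(h[...,2]>120)).astype(np.uint8)
    m=cv2.morphologyEx(m,cv2.MORPH_OPEN,np.ones((7,7)))
    k,l,s,_=cv2.connectedComponentsWithStats(m)
    keep=[i for i in range(1,k) if s[i,4]>300]
    pts=np.argwhere(np.isin(l,keep))[:,::-1].astype(np.float32)
    return P,m,cv2.convexHull(pts)
def world(c,uv,n=400): return c[0]-(uv[1]-n/2)*.0005, c[1]-(uv[0]-n/2)*.0005
if __name__=="__main__":
    C=dict(obl=(.527,-.404),sq=(.585,-.125),small=(.453,.0),large=(.53,.405))
    rows=[]
    for cam in("top","side"):
        im=cv2.imread(f"raw_{cam}.png");row=[]
        for n,c in C.items():
            P,m,h=coaster(cam,im,c)
            if n in("obl","sq"): r=cv2.minAreaRect(h);u=r[0];d=(np.round(np.array(r[1])*.5,0),round(r[2]))
            else: u,R=cv2.minEnclosingCircle(h);d=R
            print(cam,n,np.round(world(c,u),4),d)
            cv2.drawContours(P,[h.astype(int)],-1,(255,0,0),1);row.append(cv2.resize(P,(200,200)))
        rows.append(np.hstack(row))
    cv2.imwrite("pics/seg.png",np.vstack(rows))
    for n,z in dict(salt_mid=.051,spice_mid=.0585,honey_mid=.049,jug_mid=.045,tray_floor=.004).items():
        print(n,[[np.round(at_z(c,(d["rect"][0]+d["rect"][2]/2,d["rect"][1]+d["rect"][3]/2),z)[:2],4).tolist()+[round(d["conf"],2)] for d in eyes.search_frame(c,n)[:3]] for c in("top","side")])
E
python3 seg.py
```

```text
top obl [ 0.5359 -0.3787] (array([134., 156.]), 75)
top sq [ 0.5815 -0.1266] (array([117., 162.]), 10)
top small [ 0.454  -0.0222] 251.14598083496094
top large [0.5351 0.4112] 266.8101806640625
side obl [ 0.5354 -0.4041] (array([184., 198.]), 88)
side sq [ 0.5852 -0.1248] (array([200., 200.]), 90)
side small [ 0.4598 -0.0102] 258.15606689453125
side large [0.5302 0.4218] 241.07330322265625
salt_mid [[[0.4175, -0.377, 0.63], [0.5172, -0.3964, 0.46]], [[0.4131, -0.367, 0.6], [0.5142, -0.3924, 0.49]]]
spice_mid [[[0.5849, -0.1311, 0.56]], [[0.5706, -0.1365, 0.59], [0.4374, 0.0208, 0.18]]]
honey_mid [[[0.4486, 0.002, 0.71]], [[0.4374, 0.0081, 0.78]]]
jug_mid [[[0.5307, 0.4052, 0.49], [0.404, 0.3572, 0.46], [0.5709, -0.1236, 0.29]], [[0.5325, 0.4133, 0.71], [0.3914, 0.3726, 0.55]]]
tray_floor [[[0.4487, -0.2398, 0.83]], [[0.4403, -0.2444, 0.8]]]
```

View pics/seg.png

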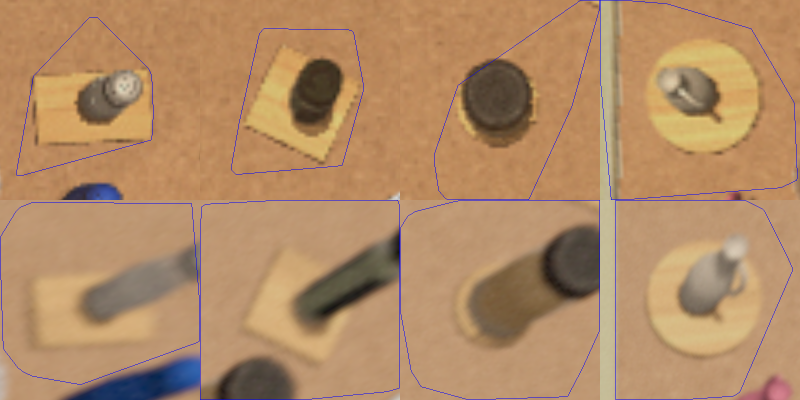

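```bash
cat > fit.py <<'E'
from seg import *
from scipy.optimize import minimize
DIM=dict(obl=(.070,.116),sq=(.09,.09),small=.084,large=.116,tray=.110)
def fit(cam,im,n,c,z=.006):
    P=planar(cam,im,c,z)
    L=cv2.GaussianBlur(cv2.cvtColor(P,cv2.COLOR_BGR2LAB),(5,5),0).astype(float)
    S=L[...,2]-L[...,1]                      # yellow against orange; dark things carry little
    w=((L[...,0]>90)&(S>-15)).astype(float)
    if n=="tray": S=-L[...,2]; w=np.ones_like(S)
    g=(np.arange(400)-200)*.0005; dx=-g[:,None]+0*g; dy=-g[None,:]+0*g[:,None]
    def sd(p):
        x,y=dx-p[0],dy-p[1]
        if np.isscalar(DIM[n]): return np.hypot(x,y)-DIM[n]/2
        ca,sa=np.cos(p[2]),np.sin(p[2]);u=abs(ca*x+sa*y)-DIM[n][0]/2;v=abs(-sa*x+ca*y)-DIM[n][1]/2
        return np.maximum(u,v)
    def cost(p):
        d=sd(p);i=1/(1+np.exp(d/.0008));ring=(d<.018)  # inside/near-outside contrast
        wi=w*i*ring;wo=w*(1-i)*ring
        a=(S*wi).sum()/wi.sum();b=(S*wo).sum()/wo.sum()
        r=((S-b-(a-b)*i)**2*w*ring).sum()/(w*ring).sum()
        return r/(a-b)**2 if a>b else 99
    best=None
    for a0 in ([0] if np.isscalar(DIM[n]) else np.linspace(-.7,.7,5)):
        x0=[0,0] if np.isscalar(DIM[n]) else [0,0,a0]
        sim=np.vstack([x0]+[np.array(x0)+e for e in np.diag([.008,.008,.2][:len(x0)])])
        o=minimize(cost,x0,method="Nelder-Mead",options=dict(initial_simplex=sim,xatol=1e-4,fatol=1e-6))
        if best is None or o.fun<best.fun: best=o
    p=best.x;Q=P.copy();Q[abs(sd(p))<.0006]=(255,0,0)
    return np.r_[np.array(c)+p[:2],p[2:]],best.fun,cv2.resize(Q,(160,160))
if __name__=="__main__":
    C=dict(obl=(.522,-.400),sq=(.585,-.125),small=(.455,.0),large=(.53,.405),tray=(.449,-.242))
    rows=[]
    for cam in("top","side"):
        im=cv2.imread(f"raw_{cam}.png");row=[]
        for n,c in C.items():
            p,f,Q=fit(cam,im,n,c,.009 if n=="tray" else .006);row.append(Q);print(cam,n,np.round(p,4),round(f,3))
        rows.append(np.hstack(row))
    cv2.imwrite("pics/fit.png",np.vstack(rows))
E
python3 fit.py
```

```text
top obl [ 0.5202 -0.3972  0.0526] 0.883
top sq [ 0.5822 -0.1276 -0.4475] 0.119
top small [0.4496 0.0032] 4.748
top large [0.5341 0.4022] 0.354
top tray [ 0.4436 -0.2483] 0.008
side obl [ 0.5031 -0.3581 -1.6944] 0.791
side sq [ 0.5785 -0.1264 -0.47  ] 0.294
side small [0.4495 0.0066] 6.118
side large [0.5308 0.4019] 1.107
side tray [ 0.4404 -0.2454] 0.035
```

View pics/fit.png

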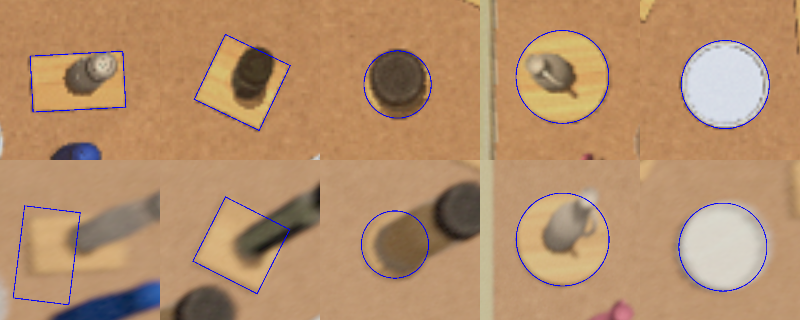

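```bash
cat > caps.py <<'E'
from seg import *
import sys
def view(objs,out,tag="raw"):
    rows=[]
    for cam in("top","side"):
        im=cv2.imread(f"{tag}_{cam}.png");row=[]
        for c,z,r in objs:
            P=cv2.resize(planar(cam,im,c,z,.05),(200,200),interpolation=cv2.INTER_CUBIC) # .5mm/px
            cv2.circle(P,(100,100),int(r/.0005),(255,0,0),1);cv2.circle(P,(100,100),2,(0,0,255),-1);row.append(P)
        rows.append(np.hstack(row))
    cv2.imwrite(out,np.vstack(rows))
if __name__=="__main__":
    view([((.518,-.398),.090,.015),((.582,-.130),.111,.0205),((.450,.005),.092,.0325),((.533,.405),.040,.022)],"pics/caps.png")
E
python3 caps.py
```

```text
(no output)
```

View pics/caps.png

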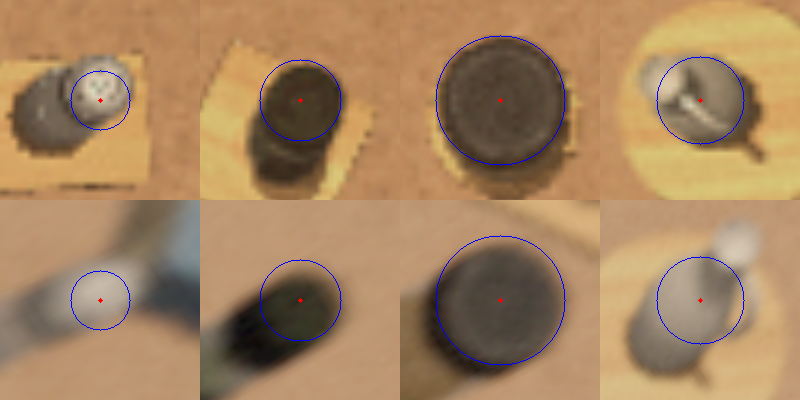

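Both views agree. The measured positions are:

| Thing | x | y |
|---|---|---|
| Salt | .521 | -.398 |
| Spice | .579 | -.131 |
| Honey | .4485 | .005 |
| Jug | .533 | .404 (handle towards -x-y) |
| Oblong coaster | .519 | -.397 |
| Square coaster | .581 | -.127 |
| Small round coaster | .4495 | .005 |
| Large round coaster | .533 | .402 |
| Tray | .442 | -.247 |

The plan is salt→tray, spice→oblong, jug→square, honey→large round, salt→small round.

>>> apply_moves(steps=[0,0,0,0,0,1,100,0,0,0,0,0,1,100,0,0,0,0,0,0.586,100,1,-0.5,0.22,0,0,0,100,1,-0.5,0.22,0,0,0,100,1,-0.5,0.22,0,0,0,100,1,-0.5,0.22,0,0,0,100,1,-0.5,0.22,0,0,0,100,1,-0.5,0.22,0,0,0,100,1,-0.5,0.22,0,0,0,100,1,-0.5,0.22,0,0,0,100,1,-0.5,0.22,0,0,0,100], grip_force=12)

```text
t: 2.6
tool_pos: [0.4319, -0.4422, 0.1591]
orientation: [3.141, -0.0, 0.0]
force: [-0.4, -0.9, -1.0]
opening: 0.0928
gripper_force: 0.0
```

>>> apply_moves(steps=[0.75,-0.37,0.2,0,0,0,100,0.75,-0.37,0.2,0,0,0,100,0.75,-0.37,0.2,0,0,0,100,0.73,-0.37,0.2,0,0,0,100,0,0,0,0,0,0,100,0,0,0.8,0,0,0,100,0,0,0.8,0,0,0,100,0,0,0.8,0,0,0,100,0,0,0.7,0,0,0,100,0,0,0.34,0,0,0,100,0,0,0,0,0,0,100,0,0,0,0,0,0,100])

```text
t: 3.6
tool_pos: [0.5195, -0.3989, 0.0321]
orientation: [-3.141, 0.0, 0.001]
force: [-0.1, -0.9, 0.6]
opening: 0.093
gripper_force: 0.0
```

>>> apply_moves(steps=[0,0,0,0,0,0,0,0,0,0,0,0,0,0,0,0,0,0,0,0,0,0,0,0,0,0,0,0,0,0,0,0,0,0,0,0,0,0,0,0,0,0,0,0,0,0,0,0,0,0,0,0,0,0,0,0])

```text
t: 4.27
tool_pos: [0.5199, -0.3987, 0.0321]
orientation: [3.142, 0.0, -0.0]
force: [-0.5, -1.0, -0.3]
opening: 0.0441
gripper_force: 0.4
```

>>> apply_moves(steps=[0,0,0,0,0,0,0,0,0,0,0,0,0,0,0,0,0,0,0,0,0,0,0,0,0,0,0,0,0,0,-0.4,0,0,0,0,0,0,-0.6,0,0,0,0,0,0,-0.8,0,0,0,0,0,0,-0.8,0,0,0,0,0,0,-0.8,0,0,0,0])

```text
t: 5.02
tool_pos: [0.5197, -0.3984, 0.1356]
orientation: [-3.141, -0.0, 0.0]
force: [0.3, 0.5, -1.1]
opening: 0.0419
gripper_force: 12.0
```

>>> apply_moves(steps=[-0.2,-0.4,0,0,0,0,0,-0.4,-0.75,0,0,0,0,0,-0.4,-0.75,0,0,0,0,0,-0.4,-0.75,0,0,0,0,0,-0.4,-0.75,0,0,0,0,0,-0.4,-0.75,0,0,0,0,0,-0.3,-0.6,0,0,0,0,0,-0.1,-0.29,0.3,0,0,0,0,0,0,0.8,0,0,0,0,0,0,0.8,0,0,0,0,0,0,0.7,0,0,0,0,0,0,0.4,0,0,0,0])

```text
t: 6.02
tool_pos: [0.4408, -0.2465, 0.0423]
orientation: [-3.14, -0.0, 0.003]
force: [-0.1, -0.0, -1.6]
opening: 0.0423
gripper_force: 12.0
```

>>> apply_moves(steps=[0,0,0.2,0,0,0,0,0,0,0.1,0,0,0,0,0,0,0.1,0,0,0,0,0,0,0.07,0,0,0,0,0,0,0,0,0,0,0])

```text
t: 6.43
tool_pos: [0.4425, -0.2479, 0.0306]
orientation: [3.141, -0.0, 0.001]
force: [0.6, -0.1, -1.5]
opening: 0.042
gripper_force: 12.0
```

>>> apply_moves(steps=[0,0,0.05,0,0,0,0,0,0,0,0,0,0,0,0,0,0,0,0,0,50,0,0,0,0,0,0,80,0,0,0,0,0,0,100,0,0,0,0,0,0,100,0,0,0,0,0,0,100])

```text
t: 7.02
tool_pos: [0.4419, -0.2475, 0.0285]
orientation: [-3.142, 0.0, -0.0]
force: [-0.3, -0.8, -0.1]
opening: 0.0686
gripper_force: 0.0
```

>>> apply_moves(steps=[0,0,-0.5,0,0,0,100,0,0,-0.9,0,0,0,100,0,0,-0.9,0,0,0,100,0,0,-0.9,0,0,0,100,0,0,-0.5,0,0,0,100,0.5,-0.38,0,0,0,0,100,0.9,-0.8,0,0,0,0,100,0.9,-0.8,0,0,0,0,100,0.9,-0.8,0,0,0,0,100,0.9,-0.7,0,0,0,0,100,0.47,-0.4,0,0,0,0,100,0,0,0,0,0,0,100])

```text
t: 8.02
tool_pos: [0.5813, -0.1282, 0.1392]
orientation: [-3.141, -0.005, -0.001]
force: [0.4, -0.7, -0.1]
opening: 0.0932
gripper_force: 0.0
```

>>> apply_moves(steps=[0,0,0.5,0,0,0,100,0,0,0.8,0,0,0,100,0,0,0.8,0,0,0,100,0,0,0.7,0,0,0,100,0,0,0.4,0,0,0,100,0,0,0.05,0,0,0,100,0,0,0,0,0,0,100])

```text
t: 8.6
tool_pos: [0.5782, -0.1313, 0.0414]
orientation: [-3.141, 0.001, 0.003]
force: [0.7, -0.1, 1.2]
opening: 0.0929
gripper_force: 0.0
```

>>> apply_moves(steps=[0,0,0,0,0,0,0,0,0,0,0,0,0,0,0,0,0,0,0,0,0,0,0,0,0,0,0,0,0,0,0,0,0,0,0,0,0,0,0,0,0,0,0,0,0,0,0,0,0,0,0,0,0,0,0,0,0,0,0,0,0,0,0,0,0,0,0,0,0,0,0,0,0,0,0,0,0,0,0,0,0,0,0,0])

```text
t: 9.6
tool_pos: [0.579, -0.1312, 0.042]
orientation: [3.142, -0.0, -0.0]
force: [-0.2, -0.2, 0.3]
opening: 0.0405
gripper_force: 12.0
```

>>> apply_moves(steps=[0,0,-0.4,0,0,0,0,0,0,-0.7,0,0,0,0,0,0,-0.9,0,0,0,0,0,0,-0.8,0,0,0,0,0,0,-0.5,0,0,0,0,0,0,0,0,0,0,0])

```text
t: 10.1
tool_pos: [0.5817, -0.1319, 0.1465]
orientation: [3.139, 0.0, 0.011]
force: [0.7, -0.8, 0.1]
opening: 0.0408
gripper_force: 12.0
```

>>> apply_moves(steps=[-0.1,0.4,0,0,0,0,0,-0.2,0.8,0,0,0,0,0,-0.2,0.9,0,0,0,0,0,-0.2,0.9,0,0,0,0,0,-0.2,0.9,0,0,0,0,0,-0.2,0.9,0,0,0,0,0,-0.2,0.9,0,0,0,0,0,-0.2,0.9,0,0,0,0,0,-0.2,0.9,0,0,0,0,0,-0.2,0.9,0,0,0,0,0,-0.1,0.47,0,0,0,0,0,0,0,0.2,0,0,0,0])

```text
t: 11.1
tool_pos: [0.5172, -0.4007, 0.1342]
orientation: [3.141, -0.006, -0.001]
force: [-0.2, -0.8, -0.9]
opening: 0.0403
gripper_force: 12.0
```

>>> apply_moves(steps=[0,0,0.6,0,0,0,0,0,0,0.8,0,0,0,0,0,0,0.7,0,0,0,0,0,0,0.5,0,0,0,0,0,0,0.2,0,0,0,0,0,0,0.1,0,0,0,0,0,0,0.1,0,0,0,0,0,0,0.05,0,0,0,0,0,0,0,0,0,0,0])

```text
t: 11.85
tool_pos: [0.5197, -0.3977, 0.0444]
orientation: [3.141, 0.0, 0.002]
force: [0.1, 0.0, -1.4]
opening: 0.0406
gripper_force: 12.0
```

>>> apply_moves(steps=[0,0,0.07,0,0,0,0,0,0,0.03,0,0,0,0,0,0,0,0,0,0,0,0,0,0,0,0,0,50,0,0,0,0,0,0,80,0,0,0,0,0,0,100,0,0,0,0,0,0,100,0,0,0,0,0,0,100,0,0,0,0,0,0,100,0,0,0,0,0,0,100])

```text
t: 12.68
tool_pos: [0.519, -0.3972, 0.0403]
orientation: [-3.141, -0.0, 0.0]
force: [-0.2, -0.5, -0.3]
opening: 0.0824
gripper_force: 0.0
```

>>> apply_moves(steps=[0,0,-0.5,0,0,0,100,0,0,-1,0,0,0,100,0,0,-1,0,0,0,100,0,0,-0.8,0,0,0,100,0,-0.4,-0.2,0,0,0,100,0,-0.9,0,0,0,0,100,0,-1,0,0,0,0,100,0,-1,0,0,0,0,100,0,-1,0,0,0,0,100,0,-1,0,0,0,0,100,0,-1,0,0,0,0,100,0,-1,0,0,0,0,100])

```text
t: 13.68
tool_pos: [0.5185, -0.1762, 0.1455]
orientation: [-3.141, 0.0, 0.0]
force: [0.1, 0.4, -0.0]
opening: 0.0929
gripper_force: 0.0
```

>>> apply_moves(steps=[0,-1,0,0,0,0,100,0,-1,0,0,0,0,100,0,-1,0,0,0,0,100,0,-1,0,0,0,0,100,0,-1,0,0,0,0,100,0,-1,0,0,0,0,100,0,-1,0,0,0,0,100,0,-1,0,0,0,0,100,0,-1,0,0,0,0,100,0,-1,0,0,0,0,100,0,-1,0,0,0,0,100,0,-1,0,0,0,0,100])

```text
t: 14.68
tool_pos: [0.5182, 0.1836, 0.1456]
orientation: [-3.142, -0.0, 0.0]
force: [0.7, 0.3, 0.4]
opening: 0.093
gripper_force: 0.0
```

```bash
python3 - <<'E'
from caps import *
for c in("top","side"):
    cv2.imwrite(f"r2_{c}.png",eyes.read_camera(c)[:,:,::-1])
view([((.519,-.397),.111,.0205),((.442,-.247),.094,.015),((.533,.404),.045,.022),((.533,.404),.06,.022)],"pics/c2.png","r2")
s=robot.read_state();print(s["t"],s["tool_pos"],s["q"])
E
```

```text
14.7833 [0.51794528 0.18585802 0.14558218] [2.50294772e-01 4.22599696e-02 1.71632908e+00 1.55592321e-03
 1.38279971e+00 1.81683112e+00]
```

View pics/c2.png

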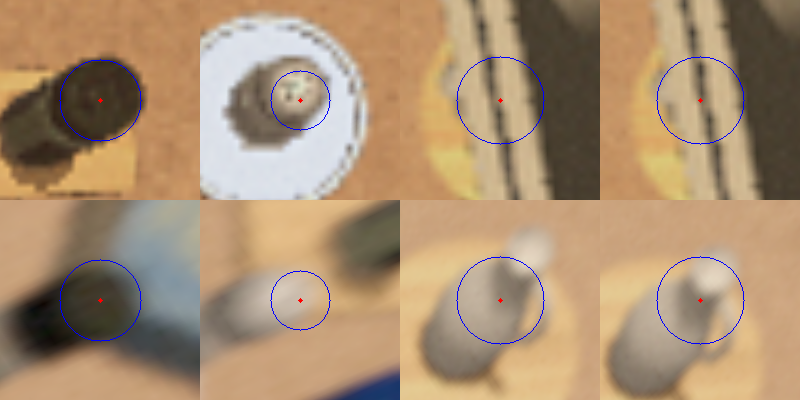

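>>> apply_moves(steps=[0.05,-0.8,0,0,0,0,100,0.05,-0.8,0,0,0,0,100,0.1,-0.9,0,0,0,0,100,0.1,-1,0,0,0,0,100,0.1,-1,0,0,0,0,100,0.1,-1,0,0,0,0,100,0,-1,0,0,0,0,100,0,-0.8,0,0,0,0,100,0,0,0,0,0,-0.8,100,0,0,0,0,0,-0.8,100,0,0,0,0,0,-0.8,100,0,0,0,0,0,-0.8,100])

```text
t: 15.78
tool_pos: [0.5337, 0.4002, 0.1452]
orientation: [3.096, 0.531, -0.001]
force: [0.4, 1.0, 0.0]
opening: 0.093
gripper_force: 0.0
```

>>> apply_moves(steps=[0,0,0,0,0,-0.9,100,0,0,0,0,0,-0.9,100,0,0,0,0,0,-0.9,100,0,0,0,0,0,-0.9,100,0,0,0,0,0,-0.9,100,0,0,0,0,0,-0.63,100,0,0,0,0,0,0,100,0,0,0,0,0,0,100])

```text
t: 16.45
tool_pos: [0.5339, 0.4002, 0.1454]
orientation: [2.849, 1.323, -0.001]
force: [-0.4, 0.1, -0.7]
opening: 0.0931
gripper_force: 0.0
```

```bash
python3 - <<'E'
from caps import *
for c in("top","side"):
    cv2.imwrite(f"r3_{c}.png",eyes.read_camera(c)[:,:,::-1])
a=cv2.imread("r3_side.png")[230:340,90:230];b=cv2.imread("r3_top.png")[130:240,90:230]
cv2.imwrite("pics/c3.png",cv2.resize(np.hstack([a,b]),(800,314),interpolation=cv2.INTER_CUBIC))
E
```

```text
(no output)
```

View pics/c3.png

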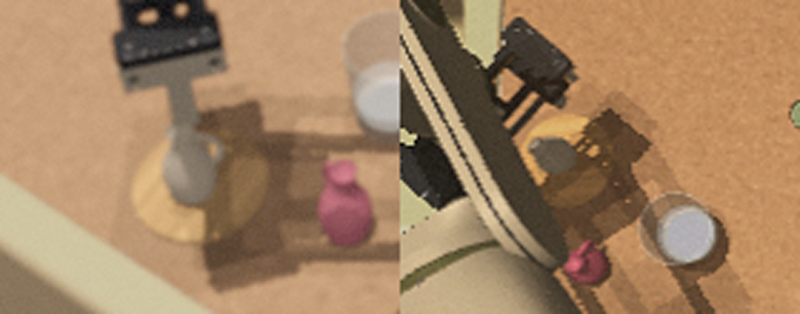

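>>> apply_moves(steps=[0.08,-0.11,0.3,0,0,0,100,0,0,0.7,0,0,0,100,0,0,0.8,0,0,0,100,0,0,0.8,0,0,0,100,0,0,0.7,0,0,0,100,0,0,0.4,0,0,0,100,0,0,0.21,0,0,0,100,0,0,0,0,0,0,100])

```text
t: 17.22
tool_pos: [0.5319, 0.4042, 0.0261]
orientation: [2.847, 1.327, -0.005]
force: [0.5, 0.8, -0.0]
opening: 0.0932
gripper_force: 0.0
```

>>> apply_moves(steps=[0,0,0,0,0,0,0,0,0,0,0,0,0,0,0,0,0,0,0,0,0,0,0,0,0,0,0,0,0,0,0,0,0,0,0,0,0,0,0,0,0,0,0,0,0,0,0,0,0,0,0,0,0,0,0,0,0,0,0,0,0,0,0,0,0,0,0,0,0,0,0,0,0,0,0,0,0,0,0,0,0,0,0,0])

```text
t: 18.22
tool_pos: [0.5331, 0.4048, 0.0282]
orientation: [-2.847, -1.327, -0.0]
force: [-0.6, -0.3, 0.6]
opening: 0.0414
gripper_force: 11.8
```

>>> apply_moves(steps=[0,0,-0.2,0,0,0,0,0,0,-0.4,0,0,0,0,0,0,-0.6,0,0,0,0,0,0,-0.8,0,0,0,0,0,0,-0.8,0,0,0,0,0,0,-0.5,0,0,0,0,0,0,0,0,0,0,0])

```text
t: 18.8
tool_pos: [0.5356, 0.4064, 0.1336]
orientation: [-2.846, -1.327, -0.013]
force: [0.6, 0.7, -0.0]
opening: 0.0416
gripper_force: 11.8
```

```bash
python3 - <<'E'
from caps import *
im=eyes.read_camera("side")[:,:,::-1]
cv2.imwrite("pics/c4.png",cv2.resize(im[200:340,90:230],(400,400),interpolation=cv2.INTER_CUBIC))
E
```

```text
(no output)
```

View pics/c4.png

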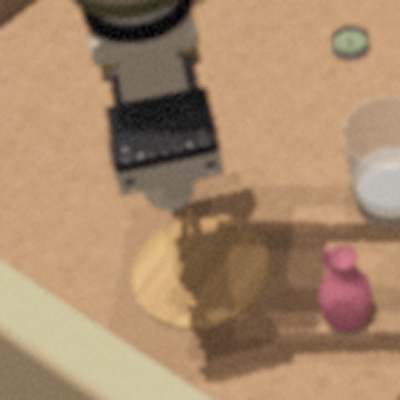

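The coaster is empty and the opening holds at 41.6 mm, so the jug is in the grip.

>>> apply_moves(steps=[-0.4,0.4,0,0,0,0,0,-0.8,0.8,0,0,0,0,0,-0.9,0.9,0,0,0,0,0,-0.9,0.9,0,0,0,0,0,-0.9,0.9,0,0,0,0,0,-0.9,0.9,0,0,0,0,0,-0.9,0.9,0,0,0,0,0,-0.9,0.9,0,0,0,0,0,-0.9,0.9,0,0,0,0,0,-0.9,0.9,0,0,0,0,0,-0.9,0.9,0,0,0,0,0,-0.9,0.9,0,0,0,0,0])

```text
t: 19.85
tool_pos: [0.5693, -0.0281, 0.1255]
orientation: [-2.846, -1.327, 0.003]
force: [1.2, 0.3, -0.9]
opening: 0.0413
gripper_force: 11.8
```

>>> apply_moves(steps=[-0.9,0.9,0,0,0,0,0,-0.8,0.8,0,0,0,0,0,-0.4,0.4,0,0,0,0,0,-0.2,0.25,0,0,0,0,0,0,0,0,0,0,0,0,0,0,0,0,0,0,0])

```text
t: 20.35
tool_pos: [0.5797, -0.1239, 0.1261]
orientation: [-2.846, -1.326, 0.002]
force: [-0.5, 0.5, -2.0]
opening: 0.0413
gripper_force: 11.8
```

>>> apply_moves(steps=[-0.05,0.09,0.3,0,0,0,0,0,0,0.6,0,0,0,0,0,0,0.7,0,0,0,0,0,0,0.7,0,0,0,0,0,0,0.4,0,0,0,0,0,0,0.2,0,0,0,0,0,0,0.1,0,0,0,0,0,0,0.1,0,0,0,0,0,0,0.05,0,0,0,0,0,0,0.05,0,0,0,0,0,0,0,0,0,0,0,0,0,0,0,0,0,0])

```text
t: 21.35
tool_pos: [0.5818, -0.1276, 0.0318]
orientation: [2.847, 1.327, 0.001]
force: [0.0, 0.1, -1.2]
opening: 0.0413
gripper_force: 11.8
```

>>> apply_moves(steps=[0,0,0.06,0,0,0,0,0,0,0.05,0,0,0,0,0,0,0.02,0,0,0,0,0,0,0,0,0,0,0])

```text
t: 21.68
tool_pos: [0.5817, -0.1277, 0.028]
orientation: [2.847, 1.327, 0.001]
force: [-2.4, -0.4, 5.1]
opening: 0.0418
gripper_force: 12.1
```

>>> apply_moves(steps=[0,0,0,0,0,0,50,0,0,0,0,0,0,80,0,0,0,0,0,0,100,0,0,0,0,0,0,100,0,0,0,0,0,0,100,0,0,0,0,0,0,100,0,0,-0.5,0,0,0,100,0,0,-0.9,0,0,0,100,0,0,-0.9,0,0,0,100,0,0,-0.9,0,0,0,100,0,0,-0.5,0,0,0,100,0,0,0,0,0,0.927,100])

```text
t: 22.68
tool_pos: [0.5841, -0.1283, 0.1436]
orientation: [2.903, 1.188, 0.009]
force: [0.5, -0.7, -0.3]
opening: 0.0931
gripper_force: 0.0
```

>>> apply_moves(steps=[0,0,0,0,0,0.9,100,0,0,0,0,0,0.9,100,0,0,0,0,0,0.9,100,0,0,0,0,0,0.9,100,0,0,0,0,0,0.9,100,0,0,0,0,0,0.9,100,0,0,0,0,0,1,100,0,0,0,0,0,1,100,0,0,0,0,0,0,100,0,0,0,0,0,0,100])

```text
t: 23.52
tool_pos: [0.5813, -0.1274, 0.1382]
orientation: [-3.142, -0.006, 0.0]
force: [-0.0, 0.1, -0.6]
opening: 0.0929
gripper_force: 0.0
```

>>> apply_moves(steps=[-0.43,-0.41,0,0,0,0,100,-0.8,-0.8,0,0,0,0,100,-0.8,-0.8,0,0,0,0,100,-0.8,-0.8,0,0,0,0,100,-0.8,-0.8,0,0,0,0,100,-0.8,-0.8,0,0,0,0,100,0,0,0,0,0,0,100,0,0,0,0,0,0,100,0,0,0,0,0,0,100], grip_force=30)

```text
t: 24.27
tool_pos: [0.4491, 0.0046, 0.1388]
orientation: [3.141, 0.005, 0.003]
force: [0.1, -0.5, 0.5]
opening: 0.0934
gripper_force: 0.0
```

>>> apply_moves(steps=[0,0,0.5,0,0,0,100,0,0,0.7,0,0,0,100,0,0,0.7,0,0,0,100,0,0,0.7,0,0,0,100,0,0,0.6,0,0,0,100,0,0,0.37,0,0,0,100,0,0,0,0,0,0,100,0,0,0,0,0,0,100])

```text
t: 24.93
tool_pos: [0.4485, 0.0043, 0.031]
orientation: [-3.142, -0.0, 0.002]
force: [-0.0, -0.7, 0.0]
opening: 0.0928
gripper_force: 0.0
```

>>> apply_moves(steps=[0,0,0,0,0,0,0,0,0,0,0,0,0,0,0,0,0,0,0,0,0,0,0,0,0,0,0,0,0,0,0,0,0,0,0,0,0,0,0,0,0,0,0,0,0,0,0,0,0,0,0,0,0,0,0,0,0,0,0,0,0,0,0,0,0,0,0,0,0,0])

```text
t: 25.77
tool_pos: [0.4491, 0.0046, 0.032]
orientation: [3.141, 0.001, 0.002]
force: [-1.3, -1.3, 6.5]
opening: 0.0676
gripper_force: 30.0
```

>>> apply_moves(steps=[0,0,0,0,0,0,0,0,0,0,0,0,0,0,0,0,-0.2,0,0,0,0,0,0,-0.4,0,0,0,0,0,0,0,0,0,0,0,0,0,0,0,0,0,0])

```text
t: 26.27
tool_pos: [0.4487, 0.0049, 0.0494]
orientation: [-3.142, -0.001, -0.001]
force: [-0.4, -0.9, -2.6]
opening: 0.0673
gripper_force: 30.0
```

>>> apply_moves(steps=[0,0,-0.4,0,0,0,0,0,0,-0.7,0,0,0,0,0,0,-0.8,0,0,0,0,0,0,-0.8,0,0,0,0,0,0,-0.5,0,0,0,0,0.1,-0.3,-0.2,0,0,0,0,0.2,-0.7,0,0,0,0,0,0.2,-0.9,0,0,0,0,0,0.2,-0.9,0,0,0,0,0,0.2,-0.9,0,0,0,0,0,0.2,-0.9,0,0,0,0,0,0.2,-0.9,0,0,0,0,0])

```text
t: 27.27
tool_pos: [0.4865, 0.1717, 0.1492]
orientation: [3.141, 0.001, -0.004]
force: [1.7, -0.2, -3.7]
opening: 0.0676
gripper_force: 30.0
```

>>> apply_moves(steps=[0.2,-0.9,0,0,0,0,0,0.2,-0.9,0,0,0,0,0,0.2,-0.9,0,0,0,0,0,0.2,-0.9,0,0,0,0,0,0.2,-0.9,0,0,0,0,0,0.2,-0.9,0,0,0,0,0,0.2,-0.9,0,0,0,0,0,0.12,-0.8,0,0,0,0,0,0,-0.4,0,0,0,0,0,0,-0.13,0,0,0,0,0,0,0,0,0,0,0,0,0,0,0,0,0,0,0])

```text
t: 28.27
tool_pos: [0.5324, 0.3978, 0.1502]
orientation: [3.14, 0.0, -0.002]
force: [-0.5, -0.7, -2.9]
opening: 0.0672
gripper_force: 30.0
```

>>> apply_moves(steps=[0.02,-0.13,0.4,0,0,0,0,0,0,0.7,0,0,0,0,0,0,0.7,0,0,0,0,0,0,0.7,0,0,0,0,0,0,0.6,0,0,0,0,0,0,0.3,0,0,0,0,0,0,0.2,0,0,0,0,0,0,0.1,0,0,0,0,0,0,0.1,0,0,0,0,0,0,0.05,0,0,0,0,0,0,0,0,0,0,0,0,0,0,0,0,0,0])

```text
t: 29.27
tool_pos: [0.534, 0.403, 0.0366]
orientation: [-3.141, -0.001, -0.002]
force: [-0.0, 0.1, -4.0]
opening: 0.0675
gripper_force: 30.0
```

>>> apply_moves(steps=[0,0,0.05,0,0,0,0,0,0,0.04,0,0,0,0,0,0,0,0,0,0,0])

```text
t: 29.52
tool_pos: [0.5334, 0.4027, 0.0329]
orientation: [-3.142, -0.001, 0.0]
force: [-0.5, 0.9, -2.3]
opening: 0.0672
gripper_force: 30.0
```

>>> apply_moves(steps=[0,0,0.04,0,0,0,0,0,0,0.03,0,0,0,0,0,0,0,0,0,0,0])

```text
t: 29.77
tool_pos: [0.5337, 0.4029, 0.0321]
orientation: [-3.141, -0.001, -0.001]
force: [-3.4, -2.1, 5.4]
opening: 0.0676
gripper_force: 30.0
```

>>> apply_moves(steps=[0,0,0,0,0,0,80,0,0,0,0,0,0,90,0,0,0,0,0,0,100,0,0,0,0,0,0,100,0,0,0,0,0,0,100,0,0,-0.4,0,0,0,100,0,0,-0.9,0,0,0,100,0,0,-0.9,0,0,0,100,0,0,-0.9,0,0,0,100,0,0,-0.7,0,0,0,100,-0.1,0.6,0,0,0,0,100,-0.12,0.9,0,0,0,0,100], grip_force=12)

```text
t: 30.77
tool_pos: [0.5282, 0.3598, 0.1488]
orientation: [-3.138, -0.004, -0.008]
force: [1.3, -0.7, -0.8]
opening: 0.093
gripper_force: 0.0
```

>>> apply_moves(steps=[-0.14,1,0,0,0,0,100,-0.14,1,0,0,0,0,100,-0.14,1,0,0,0,0,100,-0.14,1,0,0,0,0,100,-0.14,1,0,0,0,0,100,-0.14,1,0,0,0,0,100,-0.14,1,0,0,0,0,100,-0.14,1,0,0,0,0,100,-0.14,1,0,0,0,0,100,-0.14,1,0,0,0,0,100,-0.14,1,0,0,0,0,100,-0.14,1,0,0,0,0,100])

```text
t: 31.77
tool_pos: [0.4765, -0.0038, 0.146]
orientation: [3.141, 0.001, 0.002]
force: [1.3, 0.2, -0.4]
opening: 0.0932
gripper_force: 0.0
```

>>> apply_moves(steps=[-0.14,1,0,0,0,0,100,-0.14,1,0,0,0,0,100,-0.14,1,0,0,0,0,100,-0.14,1,0,0,0,0,100,-0.14,1,0,0,0,0,100,-0.14,1,0,0,0,0,100,-0.14,1,0,0,0,0,100,-0.14,0.8,0,0,0,0,100,0,0.4,0,0,0,0,100,0,0,0,0,0,0,100,0,0,0,0,0,0,100])

```text
t: 32.68
tool_pos: [0.4432, -0.2484, 0.1453]
orientation: [-3.141, 0.002, -0.001]
force: [-1.1, 0.9, -0.3]
opening: 0.0928
gripper_force: 0.0
```

```bash
cat > chk.py <<'E'
from fit import *; import caps,sys
tag=sys.argv[1]
for c in("top","side"): cv2.imwrite(f"{tag}_{c}.png",eyes.read_camera(c)[:,:,::-1])
for c in("top","side"):
    im=cv2.imread(f"{tag}_{c}.png")
    for n,p in dict(small=(.4495,.005),large=(.533,.402),sq=(.581,-.127),obl=(.519,-.397)).items():
        r,f,_=fit(c,im,n,p);print(c,n,np.round(r,4),round(f,2))
caps.view([((.519,-.397),.111,.0205),((.581,-.127),.04,.022),((.533,.402),.092,.0325),((.4495,.005),.096 if tag=="e" else .006,.015 if tag=="e" else .042)],f"pics/{tag}.png",tag)
E
python3 chk.py d
```

```text
top small [0.4503 0.0026] 0.04
top large [0.5341 0.4022] 0.16
top sq [ 0.5821 -0.1276  1.1258] 0.44
top obl [ 0.519 -0.397 -0.7  ] 99.0
side small [0.4483 0.0023] 0.02
side large [0.5304 0.4024] 0.76
side sq [ 0.5715 -0.1219 -0.6365] 1.78
side obl [ 0.5151 -0.3942 -0.6435] 1.23
```

View pics/d.png

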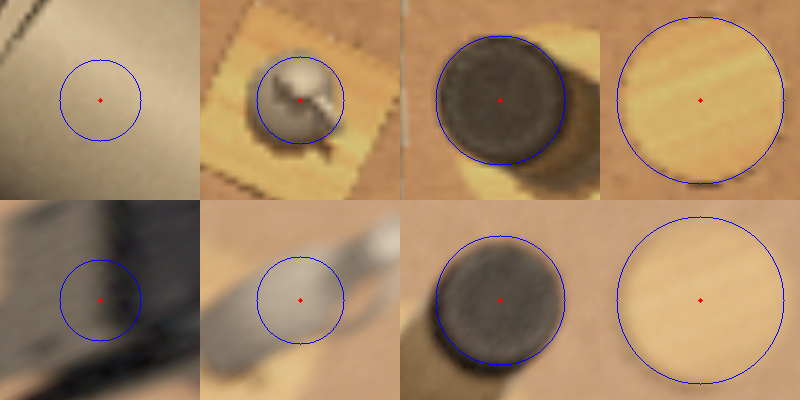

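Honey and jug are centred (cap and belly rings coincide), and the small coaster refines to (.4493, .0025). Now the salt.

>>> apply_moves(steps=[0,0,0.4,0,0,0,100,0,0,0.7,0,0,0,100,0,0,0.8,0,0,0,100,0,0,0.8,0,0,0,100,0,0,0.7,0,0,0,100,0,0,0.45,0,0,0,100,0,0,0,0,0,0,100,0,0,0,0,0,0,100])

```text
t: 33.45
tool_pos: [0.4423, -0.2468, 0.0281]
orientation: [-3.14, -0.002, 0.003]
force: [0.2, 0.0, 1.1]
opening: 0.0932
gripper_force: 0.0
```

>>> apply_moves(steps=[0,0,0,0,0,0,0,0,0,0,0,0,0,0,0,0,0,0,0,0,0,0,0,0,0,0,0,0,0,0,0,0,0,0,0,0,0,0,0,0,0,0,0,0,0,0,0,0,0,0,0,0,0,0,0,0,0,0,0,0,0,0,0,0,0,0,0,0,0,0,0,0,0,0,0,0,0,0,0,0,0,0,0,0])

```text
t: 34.45
tool_pos: [0.4431, -0.2484, 0.0294]
orientation: [-3.142, -0.0, 0.0]
force: [1.0, 0.5, 0.3]
opening: 0.0422
gripper_force: 12.0
```

>>> apply_moves(steps=[0,0,-0.3,0,0,0,0,0,0,-0.6,0,0,0,0,0,0,-0.8,0,0,0,0,0,0,-0.8,0,0,0,0,0,0,-0.5,0,0,0,0,0,0,0,0,0,0,0])

```text
t: 34.95
tool_pos: [0.4453, -0.25, 0.124]
orientation: [3.138, 0.0, 0.009]
force: [0.0, 0.0, -1.1]
opening: 0.0421
gripper_force: 12.0
```

>>> apply_moves(steps=[0,-0.4,0,0,0,0,0,0.1,-0.8,0,0,0,0,0,0.1,-0.9,0,0,0,0,0,0,-0.9,0,0,0,0,0,0,-0.9,0,0,0,0,0,0,-0.9,0,0,0,0,0,0,-0.9,0,0,0,0,0,0,-0.9,0,0,0,0,0,0,-0.9,0,0,0,0,0,0,-0.6,0,0,0,0,0,0,-0.27,0,0,0,0,0,0,0,0,0,0,0,0])

```text
t: 35.95
tool_pos: [0.4477, 0.0045, 0.1179]
orientation: [-3.141, -0.005, 0.004]
force: [-0.3, -0.6, -0.7]
opening: 0.042
gripper_force: 12.0
```

>>> apply_moves(steps=[0,0,0.3,0,0,0,0,0,0,0.6,0,0,0,0,0,0,0.7,0,0,0,0,0,0,0.6,0,0,0,0,0,0,0.3,0,0,0,0,0,0,0.2,0,0,0,0,0,0,0.1,0,0,0,0,0,0,0.05,0,0,0,0,0,0,0,0,0,0,0,0,0,0,0,0,0,0])

```text
t: 36.78
tool_pos: [0.4497, 0.0025, 0.0347]
orientation: [3.141, 0.0, 0.002]
force: [0.4, 0.0, -0.7]
opening: 0.0422
gripper_force: 12.0
```

>>> apply_moves(steps=[0,0,0.06,0,0,0,0,0,0,0.05,0,0,0,0,0,0,0.02,0,0,0,0,0,0,0,0,0,0,0])

```text
t: 37.12
tool_pos: [0.4501, 0.0026, 0.0312]
orientation: [3.141, 0.001, 0.003]
force: [-2.2, -0.4, 7.6]
opening: 0.0418
gripper_force: 12.0
```

>>> apply_moves(steps=[0,0,0,0,0,0,50,0,0,0,0,0,0,80,0,0,0,0,0,0,100,0,0,0,0,0,0,100,0,0,0,0,0,0,100,0,0,0,0,0,0,100,0,0,-0.5,0,0,0,100,0,0,-0.9,0,0,0,100,0,0,-0.9,0,0,0,100,0,0,-0.9,0,0,0,100,0,0,-0.9,0,0,0,100,0,0,-0.9,0,0,0,100])

```text
t: 38.12
tool_pos: [0.4487, 0.0027, 0.1812]
orientation: [3.142, 0.001, -0.0]
force: [0.7, 0.4, 0.5]
opening: 0.0931
gripper_force: 0.0
```

>>> apply_moves(steps=[-0.2,-0.6,0,0,0,0,100,-0.4,-0.9,0,0,0,0,100,-0.4,-0.9,0,0,0,0,100,-0.4,-0.9,0,0,0,0,100,-0.4,-0.9,0,0,0,0,100,0,-0.5,0,0,0,0,100,0,0,0,0,0,0,100,0,0,0,0,0,0,100])

```text
t: 38.78
tool_pos: [0.3948, 0.1441, 0.1799]
orientation: [3.141, 0.004, 0.0]
force: [1.1, -1.1, 1.2]
opening: 0.0931
gripper_force: 0.0
```

```bash
python3 chk.py e; python3 - <<'E'
from h import *
import cv2
a=cv2.imread("e_side.png");cv2.imwrite("pics/e2.png",cv2.resize(a,(800,600),interpolation=cv2.INTER_CUBIC))
E
```

```text
top small [0.4505 0.0027] 0.86
top large [0.5367 0.4042] 0.84
top sq [ 0.582  -0.1276 -0.4461] 0.45
top obl [ 0.5206 -0.3972  0.0596] 0.12
side small [0.4453 0.0065] 2.09
side large [0.5292 0.4035] 0.86
side sq [ 0.5601 -0.1097 -1.4384] 0.7
side obl [ 0.5148 -0.3968 -0.0275] 0.76
```

View pics/e.png

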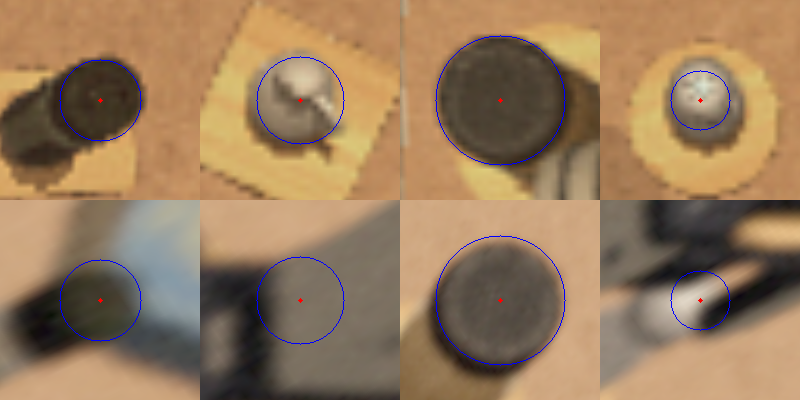

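View pics/e2.png

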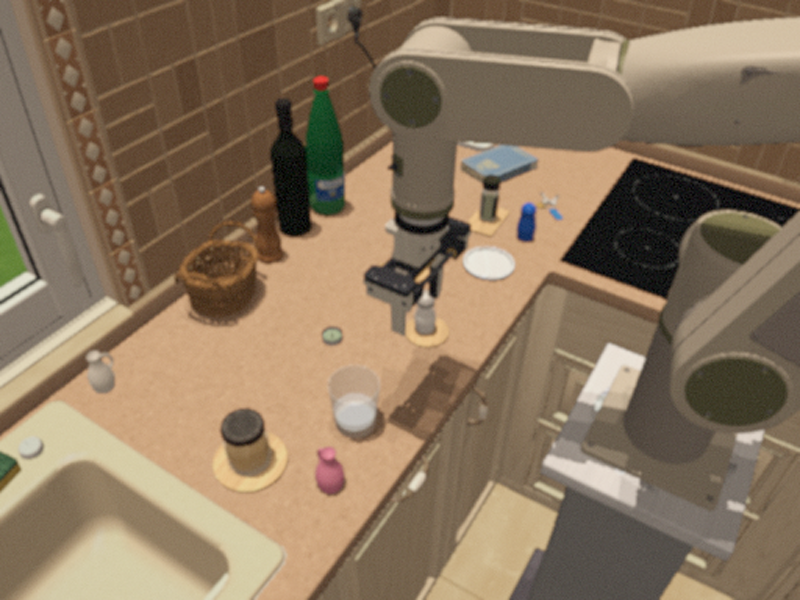

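All four stand upright and centred: spice at (490,200), jug ringed in the top view, honey at (245,440) and salt at (426,315). The glass at (355,400) hasn't moved, and the gripper touches nothing. Handing in.

```bash
python3 -c "
from plant import robot
print(robot.close_job())"
```

```text
the job is handed in; nothing more can be done
None
```

The job is handed in at about 39 s: salt shaker, honey jar, jug and spice jar each stand upright within a few millimetres of their own coaster's centre by the final pictures, and the glass was not moved; no verdict came back.

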